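# Close, time and start the blood sample centrifuge

## Robot

A 7-joint arm with a two-finger parallel gripper is mounted at the origin on a cart in front of the work surface, level with it; the furniture and walls round the work are solid. World frame = base frame: x ahead of the robot, y to its left, z up, the work surface at z = 0. Lengths are in mm, angles in rad, forces in N, time in s.
With the tool pointing down it reaches from about 425 to 975 mm from the base axis. Payload 16.7 kg.
Tool frame: the origin (TCP) lies at the very end of the fingers, on their centre line; the grasp point (between the pads) lies 19 mm behind it; z points along the fingers, y is the direction in which the jaws open and shut (so a half turn about z gives the same grasp; the last joint's range is limited). The gripper opens to 85 mm and grips with 20 to 120 N. Pads are 22 mm wide; open, the fingers measure 114 mm over their backs; the gripper's body (76 mm by 85 mm) begins 54 mm behind the grasp point. The pads swing forward as they close: fully open they stand 13 mm farther back than shut.
Start: joints at [-1.329, 0.426, 0.074, 1.606, -0.034, 1.111, -0.067], TCP at [257.128, 624.068, 231.302] pointing down, gripper open.
Joint ranges: [-2.85, 2.85], [-0.5, 2.14], [-1.23, 1.37], [0.21, 2.46], [-1.02, 4.16], [0.16, 2.05], [-2.73, 2.73]. Speed limits (rad/s): [1.89, 1.89, 2.39, 2.39, 3.01, 3.01, 3.01].

## Interface

Orientations are given as a unit quaternion [w, x, y, z].
In Python, from cell import manip gives the robot as it stands. The module is installed in compiled form; this text tells all that it offers.
- The arm moves only by the tool carry_out, never from a script. Its argument "motion" is a list that holds one entry, the list of rows, each a list of 7 numbers: the shift along the tool's x, y, z in m, then the turn, a rotation vector about the tool's x, y, z in degrees, then the finger opening in m, from 0 to 0.0854. A call has 1 to 5 rows; each row is the pose to reach, as a shift and turn from the pose commanded when the call began, along the tool's axes at that moment; what a row does not reach only later rows make up. A row lasts 1/8 s, in which the tool goes at most 62.5 mm and 10.7 degrees, less where a joint would pass 70% of its speed; a pose out of reach is approached as far as the arm can. A call with a gripper value outside its range is refused whole. The fingers move at their own pace and stop on an object; "newtons" is the grip in N (left out, the last holds). Time passes only in rows, so rows that repeat a pose let the fingers close. It gives the time, the measured TCP pose, the force and the opening at its end, in the units of the state.
- manip.get_state(): the state, without advancing time (a new reading comes with each control period).
- manip.get_image(name): name is "scene" or "top" or "wrist"; returns (picture, depth): 480x640x3 uint8, red, green, blue; 480x640 float32, mm along the optical axis (not along the pixel's ray), 0 where there is no reading.
- manip.camera_model(name): a dict with "intrinsics" (3x3 intrinsics, pixels), "D" ([k1, k2, p1, p2, k3] as OpenCV has them; the pictures are not rectified), "xyz" and "attitude" of the camera in the world. Camera axes: x right, y down, z forward; pixel columns grow to the right and rows downward; lengths in mm; the calibration is good to about 2 mm. A picture is of the moment at which its call begins: read the wrist's pose just before it. camera_model takes no time and is no camera call; for the wrist camera it gives the pose at the moment of the call.
- manip.hand_in(): hands the job in, once; it reports no verdict.
The state is a dict: "time_s": time; "q": joint angles; "joint_vel": joint speeds; "joint_efforts": joint torques, N m; "position": TCP position; "tcp_rot": TCP orientation; "ft_force": force on the tool from outside, world axes, zero at the start; "wrist_torque": the same for the moment, N m; "gripper_width": finger opening in mm.
Only numpy, scipy, OpenCV 4.12 (cv2) and the standard library are available. Lean on these libraries where they do the work, as an engineer would, in place of code of your own. Each camera call takes 0.05 s, during which the arm holds its last target.

## Task

The two blood vials are loaded in the bench centrifuge. Ease its lid down fully shut without slamming it, turn the big time dial clockwise to 7 minutes (one click a minute, counted from the red zero tick) so that it rests in that click, then, with both done, press the green start button right down and let it go. Leave the tall glass and the beaker of water undisturbed.

Things in the scene. Friction and masses are not known exactly. Their poses are not given: they have to be found in the camera images.
- centrifuge: White-grey bench centrifuge, 250 (x) x 370 (y) mm, fixed to the table; its place and yaw vary. Origin: centre of its underside, on the table. Own axes: +x to its back, +y to its left, z up. Left part: round bowl, outer radius 96 mm, rim 128 mm high, centre at own (0, 88) mm, with the lid. Right part: console, flat top 90 mm high, own y from -185 to -25 mm.
- lid (a joint): Angle of the round lid: 0 is shut, grows as it opens (starts 0.75 to 1.1 rad). Stiff friction hinge at the back of the bowl: it stays where it is left, so it must be pushed all the way down. A push of about 3 N at the tab moves it. The lid is 12 mm thick, radius 95 mm, with a clear window domed to 18 mm.
- lid_hinge (a point): Point on the lid's hinge line, 136 mm above the table; the line runs along the centrifuge's y axis.
- lid_tab (a point): Point on the outer (upper) face of the dark finger tab at the lid's free front edge, 220 mm from the hinge line, on the lid's middle line; the tab is 60 mm wide, 10 mm thick and ends 11 mm beyond this point. Shut, the tab's upper face is 141 mm above the table.
- dial (a joint): Angle of the time dial, rad, grows clockwise seen from above. 0 is the zero tick (red). It clicks into 11 places 0.419 rad (24 degrees) apart, 0 to 10 minutes; k minutes is 0.419*k, so 7 minutes is 2.93. Starts at 0 to 4 minutes. A sprung roller holds each place (about 0.13 N m to leave it); past half-way to the next place it snaps on by itself.
- dial_centre (a point): Point on the dial's vertical axis, half-way up its grip bar, 115 mm above the table. Dial: dark, skirt of 92 mm diameter, its top 101 mm above the table; across it a bar 88 mm long, 16 mm wide, rising from 101 to 128 mm above the table. Round it on the panel are 11 white ticks, those of 0 (red), 5 and 10 longer; tick 5 points along the centrifuge's +x, straight to its back.
- dial_pointer (a point): Middle of the pointer end of the dial's bar (the end with the white line), 44 mm from the dial's axis, 115 mm above the table. It points at the tick of the minutes set.
- start_top (a point): Centre of the top of the round green start button (diameter 30 mm, in a black ring of 46 mm), 112 mm above the table when not pressed, at the console's front.
- start (a joint): Travel of the start button: 0 up, 0.006 m fully down; sprung, fully down at 5 N, comes up by itself.
- glass_tall: Straight glass of water, 61 mm wide, 142 mm tall, standing loose to the right; origin at the centre of its foot.
- beaker: Clear beaker of water, 75 mm wide, 83 mm tall, standing loose to the front right; origin at the centre of its foot.

How it is judged (in metres and radians):
On the way, in this order (a step that is already met when the one before it is completed fails the run):
1. the lid is fully shut and the dial rests in the 7 minute click (in either order) (value of joint lid below 0.04 rad and value of joint dial between 2.8 and 3.06 rad and value of joint start below 0.003 m), for 0.2 s.
2. with the lid shut and 7 minutes set, the start button is pressed right down (value of joint lid below 0.04 rad and value of joint dial between 2.8 and 3.06 rad and value of joint start above 0.0045 m), for 0.05 s.
At the end, for the whole second after the job is handed in: The lid is fully shut (within 0.04 rad), the dial rests in the 7 minute click (2.80 to 3.06 rad), the start button has been pressed with both done and has come up again, and the tall glass and the beaker stand within 30 mm of their places (value of joint lid below 0.04 rad and value of joint dial between 2.8 and 3.06 rad and value of joint start below 0.002 m and velocity of joint dial between -0.1 and 0.1 rad/s and distance of each of glass_tall, beaker from where it was at the start of the episode below 0.03 m); the robot touches nothing.
It fails at once if the lid is slammed (closes faster than 3 rad/s) (velocity of joint lid below -3 rad/s).
It fails at once if the tall glass is shifted over 30 mm or tipped (distance of glass_tall from where it was at the start of the episode above 0.03 m or angle between glass_tall's own z axis and vertical above 0.35 rad).
It fails at once if the beaker is shifted over 30 mm or tipped (distance of beaker from where it was at the start of the episode above 0.03 m or angle between beaker's own z axis and vertical above 0.35 rad).
It also fails if it takes over 64 s, if anything falls off the work surface, if the arm or the gripper's body presses on something with over 40 N, if the wrist force passes 120 N, or if a joint passes its speed limit or range.

## Working session

There is one attempt and no reset: what is moved stays moved. The work goes in short steps, Python scripts to look and compute and a tool call to move; the robot and the scene stay as the last step left them, time stands still between calls to the robot, and variables do not carry over. Pictures are saved under pics/ and viewed, and the job is handed in when it is done.

Besides the shell and the picture viewer there is one more tool, called after "Request:" as name(argument=value, ...) on one line, values as JSON. carry_out: Moves the arm, as the interface text tells. Its arguments: {"type":"object","properties":{"motion":{"type":"array"},"newtons":{"type":"number"}},"required":["motion"]}

```bash
mkdir -p pics; ls; cat > h.py <<'E'
from cell import manip
import numpy as np, cv2, json
def snap(n,f):
    cm=manip.camera_model(n)
    im,d=manip.get_image(n)
    cv2.imwrite(f'pics/{f}.png',cv2.cvtColor(im,cv2.COLOR_RGB2BGR)); np.savez(f'{f}.npz',im=im,d=d,K=cm['intrinsics'],D=cm['D'],p=cm['xyz'],a=cm['attitude'])
    return im,d
def load(f):
    return np.load(f'{f}.npz')
def R(q):
    from scipy.spatial.transform import Rotation as Ro
    q=np.array(q,float)
    if q.shape==(3,3): return q
    return Ro.from_quat([q[1],q[2],q[3],q[0]]).as_matrix()
def ray(z,uv):
    u=cv2.undistortPoints(np.array(uv,float).reshape(-1,1,2),z['K'],z['D']).reshape(-1,2)
    v=np.c_[u,np.ones(len(u))]
    return v@R(z['a']).T
def plane(z,uv,h):
    v=ray(z,uv); p=z['p']; t=(h-p[2])/v[:,2]; return p+v*t[:,None]
def deep(z,uv):
    uv=np.array(uv).reshape(-1,2); v=ray(z,uv); dd=z['d'][uv[:,1].astype(int),uv[:,0].astype(int)]
    return z['p']+v*dd[:,None]
def st():
    s=manip.get_state(); 
    for k in s: print(k,np.round(s[k],3))
E
python3 - <<'E'
from h import *
snap('scene','s0');snap('top','t0');st()
for n in('scene','top','wrist'):
  c=manip.camera_model(n);print(n,c)
E
```

```text
pics
time_s 0.1
q [-1.329  0.427  0.074  1.607 -0.034  1.111 -0.067]
joint_vel [-0.    -0.001 -0.001 -0.002  0.001  0.    -0.   ]
joint_efforts [ 8.0000e-03 -9.5152e+01  3.7710e+00 -4.6440e+01  2.0000e-02  6.0000e-03
 -0.0000e+00]
position [257.024 623.752 230.677]
tcp_rot [-0.     0.194  0.981 -0.001]
ft_force [ 0.156 -0.451 -0.065]
wrist_torque [-0.028  0.021 -0.018]
gripper_width 85.206
scene {'intrinsics': array([[515.07457558,   0.        , 312.94633878],
       [  0.        , 515.07457558, 236.05111152],
       [  0.        ,   0.        ,   1.        ]]), 'D': array([-0.0044759,  0.       ,  0.       ,  0.       ,  0.       ]), 'xyz': array([-354.8681698 , -560.74522948,  521.34264082]), 'attitude': array([-0.464462  ,  0.70610752, -0.44737461,  0.29247767])}
top {'intrinsics': array([[509.72414895,   0.        , 321.82536191],
       [  0.        , 509.72414895, 241.94481148],
       [  0.        ,   0.        ,   1.        ]]), 'D': array([-0.12501402,  0.        ,  0.        ,  0.        ,  0.        ]), 'xyz': array([ 281.25602972, -142.14143333, 1349.27892539]), 'attitude': array([-0.06162724,  0.70612773, -0.70310437,  0.05683276])}
wrist {'intrinsics': array([[405.15234148,   0.        , 321.93586304],
       [  0.        , 405.15234148, 247.49630017],
       [  0.        ,   0.        ,   1.        ]]), 'D': array([-0.02500512,  0.        ,  0.        ,  0.        ,  0.        ]), 'xyz': array([180.12887251, 654.9989179 , 372.9894317 ]), 'attitude': array([0.13539625, 0.81957593, 0.54941205, 0.09005306])}
```

View pics/s0.png

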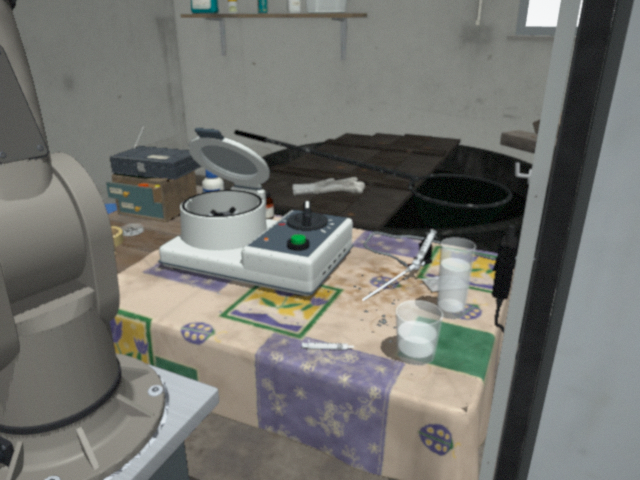

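View pics/t0.png

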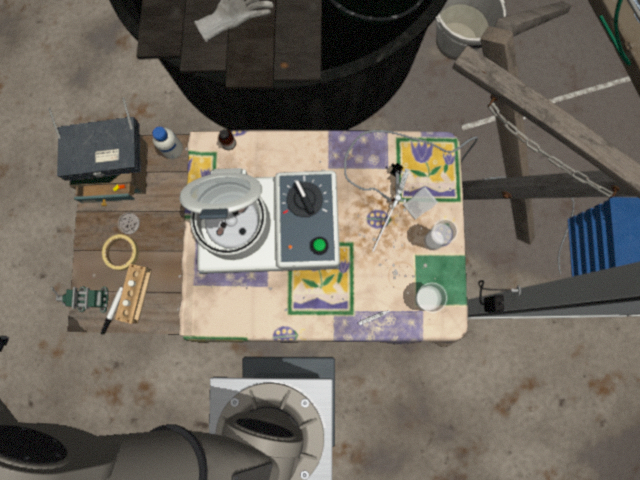

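The centrifuge is ahead of the robot. In the top view the bowl is at about (230,222), the dial at (304,197) and the button at (319,245). The glasses stand to the right at (440,235) and (430,296). I'll zoom in on the console.

```bash
python3 - <<'E'
from h import *
z=load('t0');im=cv2.cvtColor(z['im'],cv2.COLOR_RGB2BGR)
c=im[160:280,180:345];cv2.imwrite('pics/t0c.png',cv2.resize(c,None,fx=4.8,fy=4.8,interpolation=cv2.INTER_CUBIC))
hsv=cv2.cvtColor(im,cv2.COLOR_BGR2HSV)
sub=np.zeros(im.shape[:2],bool);sub[230:260,300:335]=1
m=sub&(hsv[...,0]>50)&(hsv[...,0]<80)&(hsv[...,1]>120)
v,u=np.nonzero(m);print('green',len(u),u.mean(),v.mean());g=plane(z,[[u.mean(),v.mean()]],112);print(g)
print('depth pts dial bar etc')
for p in [(304,197),(300,183),(319,245),(285,260),(330,260),(330,178),(230,225),(440,232),(430,296)]:
  print(p,deep(z,[p])[0].round(1))
E
```

```text
green 141 318.9645390070922 244.46808510638297
[[ 484.408937   -126.20578164  112.        ]]
depth pts dial bar etc
(304, 197) [600.2 -88.8 129.2]
(300, 183) [637.4 -78.2 124.3]
(319, 245) [ 483.3 -126.3  110.7]
(285, 260) [447.8 -41.8  94.6]
(330, 260) [ 448.7 -153.6   91.8]
(330, 178) [ 660.5 -153.2   91.2]
(230, 225) [538.3 101.   84.1]
(440, 232) [ 519.6 -429.9   97.6]
(430, 296) [ 362.9 -411.8   40. ]
```

View pics/t0c.png

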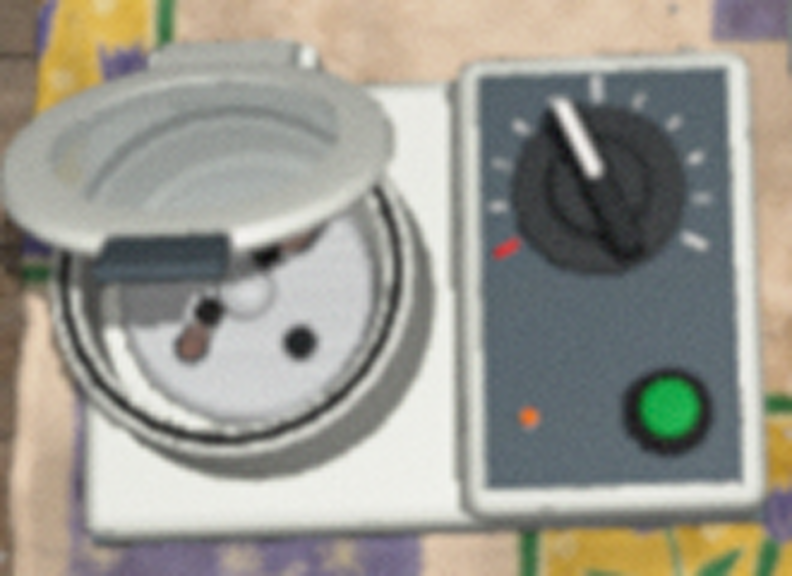

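```bash
python3 - <<'E'
from h import *
z=load('t0')
def c(p): return np.array(p,float)/4.8+np.array([180,160])-0.4
tk={0:(508,247),1:(498,207),2:(500,163),3:(520,127),5:(597,87),6:(640,100),7:(674,122),8:(697,156),9:(703,197),10:(695,240)}
P={k:plane(z,[c(v)],90.5)[0,:2] for k,v in tk.items()}
ks=[1,2,3,6,7,8,9]
A=np.array([np.r_[2*P[k],1] for k in ks]);b=np.array([P[k]@P[k] for k in ks])
s=np.linalg.lstsq(A,b,rcond=None)[0];C=s[:2];print('centre',C,'r',np.sqrt(s[2]+C@C))
for k in P:
  d=P[k]-C;ang=np.degrees(np.arctan2(d[1],d[0]));print(k,P[k].round(1),ang.round(1),'yaw',((ang-(5-k)*24+180)%360-180).round(1))
print('panel',plane(z,[c(p) for p in [(487,80),(728,70),(743,478),(487,488)]],90).round(1))
pt=plane(z,[c((560,103)),c((597,172)),c((632,248))],128);print(pt)
d=pt[0]-pt[2];print('bar ang',np.degrees(np.arctan2(d[1],d[0])))
# depth points of lid tab / lid
for p in [(213,213),(207,213),(222,213),(200,210),(230,208),(200,200),(240,170+5),(222,171)]:
  print(p,deep(z,[p])[0].round(1))
zs=load('s0')
im=cv2.cvtColor(zs['im'],cv2.COLOR_RGB2BGR)[100:300,100:370];cv2.imwrite('pics/s0c.png',cv2.resize(im,None,fx=2.9,fy=2.9,interpolation=cv2.INTER_CUBIC))
E
```

```text
centre [603.97082349 -88.37297934] r 54.88404043502749
0 [573.4 -40.4] 122.5 yaw 2.5
1 [595.2 -34.7] 99.3 yaw 3.3
2 [619.2 -35.3] 73.9 yaw 1.9
3 [639.1 -45.6] 50.6 yaw 2.6
5 [661.3 -86.5] 1.9 yaw 1.9
6 [ 654.1 -109.5] -22.8 yaw 1.2
7 [ 642.  -127.7] -46.0 yaw 2.0
8 [ 623.3 -140. ] -69.5 yaw 2.5
9 [ 600.9 -143.3] -93.2 yaw 2.8
10 [ 577.5 -139.2] -117.5 yaw 2.5
panel [[ 665.3  -27.4   90. ]
 [ 671.1 -156.5   90. ]
 [ 451.  -164.6   90. ]
 [ 445.2  -31.6   90. ]]
[[ 641.32899639  -69.03561158  128.        ]
 [ 604.46052697  -88.64181114  128.        ]
 [ 564.36478655 -107.01921671  128.        ]]
bar ang 26.2673973236418
(213, 213) [521.5  98.  295.2]
(207, 213) [520.3 109.7 300.6]
(222, 213) [520.9  78.1 297.7]
(200, 210) [531.6 130.3 280.3]
(230, 208) [536.1  64.7 279.9]
(200, 200) [561.  138.5 252.6]
(240, 175) [645.6  65.6 165.5]
(222, 171) [661.6 114.1 147.4]
```

View pics/s0c.png

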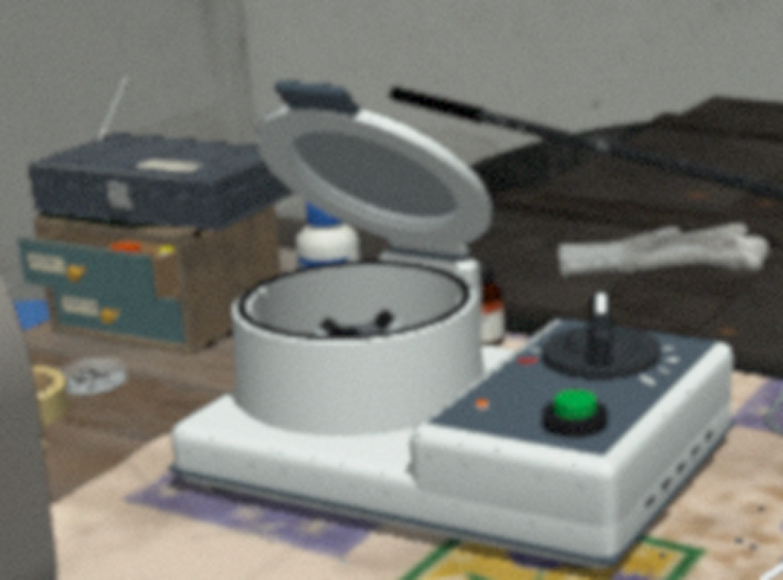

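Dial: axis at about (604,-88), console yaw about 2.2°. The bar is at 26°, which means 4 min. Lid: about 0.8 rad, with the tab at about (533,97,298). The plan is lid first, then dial, then button.

```bash
cat >> h.py <<'E'
from scipy.spatial.transform import Rotation as Ro
def tcp():
    s=manip.get_state(); return np.array(s['position']),R(s['tcp_rot']),s
def plan(*targets):
    # each (x,y,z,yaw of tool y in deg); tool down
    p,M,s=tcp()
    print('t',s['time_s'],'pos',np.round(p,1),'yawy',np.degrees(np.arctan2(M[1,1],M[0,1])).round(1),'F',np.round(s['ft_force'],1),'w',round(s['gripper_width'],1),'q',np.round(s['q'],2))
    for x,y,z,yw in targets:
        a=np.radians(yw); Y=np.array([np.cos(a),np.sin(a),0]);Z=np.array([0,0,-1.]);X=np.cross(Y,Z)
        T=np.c_[X,Y,Z]
        d=M.T@(np.array([x,y,z])-p)/1000; rv=Ro.from_matrix(M.T@T).as_rotvec(degrees=True)
        print((x,y,z,yw),d.round(4),rv.round(1))
E
python3 - <<'E'
from h import *
plan((257,624,360,67.6),(400,360,370,80),(546,97,360,92))
E
```

```text
t 0.1 pos [257.  623.8 230.7] yawy 67.6 F [ 0.2 -0.5 -0.1] w 85.2 q [-1.33  0.43  0.07  1.61 -0.03  1.11 -0.07]
(257, 624, 360, 67.6) [ 1.000e-04  1.000e-04 -1.293e-01] [-0.1  0.   0. ]
(400, 360, 370, 80) [-0.2327 -0.1896 -0.1391] [ -0.1  -0.  -12.4]
(546, 97, 360, 92) [-0.4679 -0.3771 -0.1288] [ -0.1  -0.  -24.4]
```

Request:
carry_out(motion=[[[0, 0, -0.06, 0, 0, 0, 0], [0, 0, -0.12, 0, 0, 0, 0], [-0.04, -0.03, -0.135, 0, 0, -3, 0], [-0.08, -0.065, -0.135, 0, 0, -6, 0], [-0.12, -0.1, -0.135, 0, 0, -9, 0]]], newtons=20)

```text
time_s: 0.72
position: [330.6, 484.3, 366.2]
tcp_rot: [-0.0, 0.116, 0.993, -0.0]
ft_force: [1.1, 0.7, 0.8]
gripper_width: -0.1
```

```bash
python3 - <<'E'
from h import *
plan((546,97,360,92))
E
```

```text
t 0.725 pos [330.6 484.3 366.2] yawy 76.7 F [1.1 0.7 0.8] w -0.1 q [-1.18  0.19  0.11  1.64 -0.02  1.32  0.28]
(546, 97, 360, 92) [-0.2987 -0.3274  0.0062] [ -0.   -0.  -15.3]
```

Request:
carry_out(motion=[[[-0.04, -0.044, 0, 0, 0, -3, 0], [-0.08, -0.088, 0, 0, 0, -6, 0], [-0.12, -0.132, 0, 0, 0, -9, 0], [-0.16, -0.176, 0, 0, 0, -12, 0], [-0.2, -0.22, 0, 0, 0, -15, 0]]])

```text
time_s: 1.35
position: [474.1, 223.6, 366.3]
tcp_rot: [-0.0, -0.015, 1.0, 0.0]
ft_force: [1.9, 0.9, -0.7]
gripper_width: -0.0
```

```bash
python3 - <<'E'
from h import *
plan((546,97,360,92))
E
```

```text
t 1.35 pos [474.1 223.6 366.3] yawy 91.7 F [ 1.9  0.9 -0.7] w -0.0 q [-0.85  0.07  0.3   1.77 -0.02  1.3   1.06]
(546, 97, 360, 92) [-0.0681 -0.1287  0.0063] [ 0.  -0.  -0.3]
```

Request:
carry_out(motion=[[[-0.017, -0.03, 0, 0, 0, 0, 0], [-0.034, -0.065, 0, 0, 0, 0, 0], [-0.051, -0.098, 0, 0, 0, 0, 0], [-0.068, -0.129, 0.005, 0, 0, 0, 0], [-0.068, -0.129, 0.02, 0, 0, 0, 0]]])

```text
time_s: 1.98
position: [546.2, 95.8, 346.3]
tcp_rot: [0.0, -0.012, 1.0, -0.0]
ft_force: [-0.1, 0.1, -0.6]
gripper_width: -0.1
```

```bash
python3 - <<'E'
from h import *
plan()
snap('scene','s1');snap('wrist','w1')
im=cv2.imread('pics/s1.png')[60:300,100:370];cv2.imwrite('pics/s1c.png',cv2.resize(im,None,fx=2.4,fy=2.4))
E
```

```text
t 1.975 pos [546.2  95.8 346.3] yawy 91.4 F [-0.1  0.1 -0.6] w -0.1 q [-0.67  0.14  0.43  1.75 -0.06  1.26  1.37]
```

View pics/s1c.png

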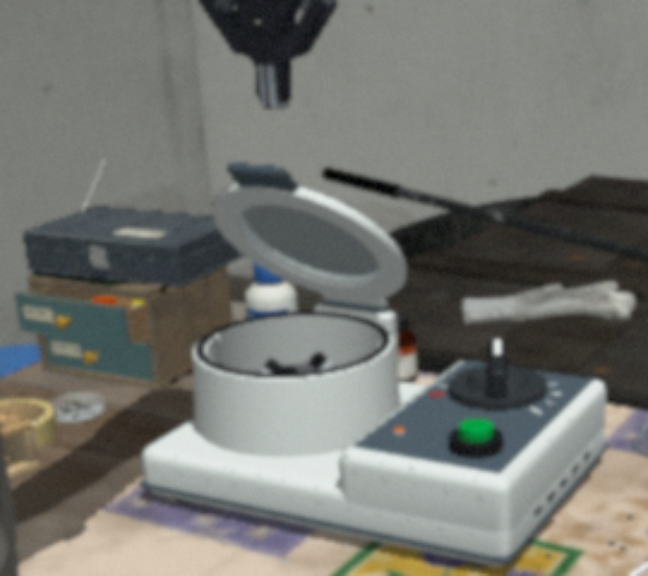

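View pics/w1.png

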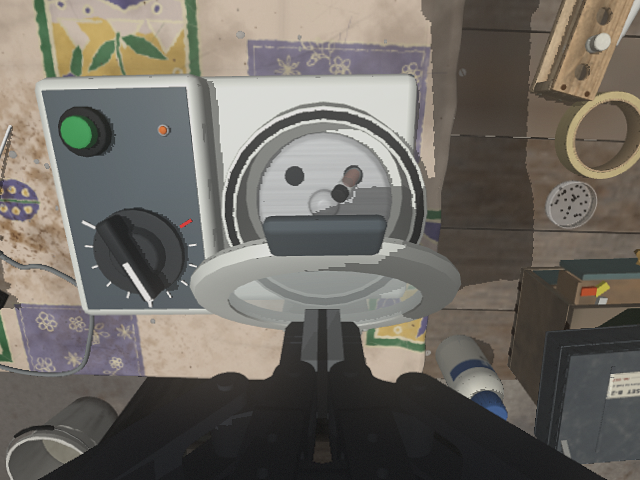

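The wrist view shows the closed fingers at column 322, centred on the tab, which spans columns 263–385 and rows 215–253. I'll measure the tab from the wrist depth.

```bash
python3 - <<'E'
from h import *
z=load('w1')
for p in [(270,235),(323,222),(323,235),(323,248),(378,235),(323,262),(323,275),(230,262),(420,262),(78,131),(147,250)]: print(p,deep(z,[p])[0].round(1))
hsv=cv2.cvtColor(z['im'],cv2.COLOR_RGB2HSV)
m=(hsv[...,0]>50)&(hsv[...,0]<80)&(hsv[...,1]>120);m[:100]=0;m[170:]=0;m[:,130:]=0;m[:,:50]=0
v,u=np.nonzero(m);print(u.mean(),v.mean(),plane(z,[[u.mean(),v.mean()]],109))
print(plane(z,[(152,305),(100,220)],128))
E
```

```text
(270, 235) [518.4  71.7 301.4]
(323, 222) [511.   96.8 302.6]
(323, 235) [517.8  97.  301.1]
(323, 248) [527.9  97.3 290.6]
(378, 235) [517.2 123.3 300.8]
(323, 262) [540.   97.6 278.6]
(323, 275) [553.6  98.  264.4]
(230, 262) [543.9  45.2 272.2]
(420, 262) [540.5 152.1 273.6]
(78, 131) [ 483.3 -123.7  112.6]
(147, 250) [595.9 -74.7 109.4]
75.84832904884318 131.85218508997428 [[ 484.24173098 -127.86470928  109.        ]]
[[ 646.65874232  -67.7853608   128.        ]
 [ 561.23404836 -106.77607581  128.        ]]
```

Request:
carry_out(motion=[[[0, 0, 0.025, 0, 0, 0, 0], [0, 0, 0.04, 0, 0, 0, 0], [0, 0, 0.052, 0, 0, 0, 0], [0.009, 0, 0.061, 0, 0, 0, 0], [0.018, 0, 0.0705, 0, 0, 0, 0]]])

```text
time_s: 2.7
position: [526.7, 98.1, 275.7]
tcp_rot: [0.0, -0.014, 1.0, 0.0]
ft_force: [0.1, 0.6, 2.3]
gripper_width: 0.1
```

```bash
python3 - <<'E'
from h import *
plan()
snap('scene','s2')
im=cv2.imread('pics/s2.png')[60:300,100:370];cv2.imwrite('pics/s2c.png',cv2.resize(im,None,fx=2.4,fy=2.4))
E
```

```text
t 2.7 pos [526.7  98.1 275.7] yawy 91.6 F [0.1 0.6 2.3] w 0.1 q [-0.67  0.16  0.42  1.88 -0.07  1.11  1.37]
```

View pics/s2c.png

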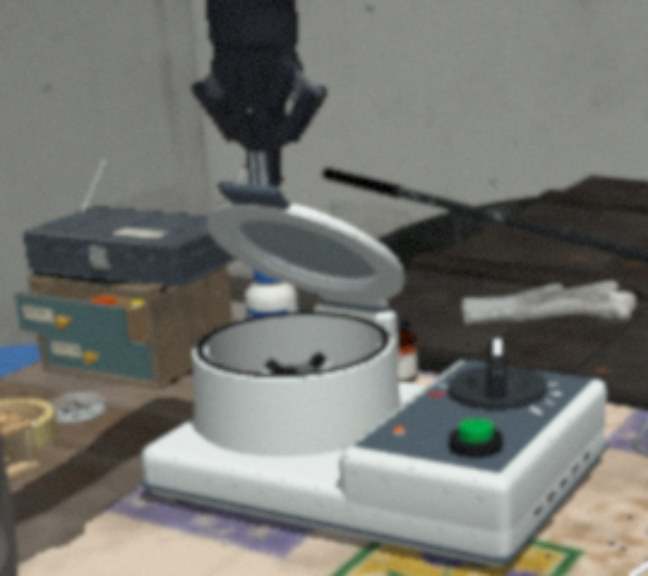

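The fingers are on the tab's upper face and the lid is moving with them. I'll keep following the arc.

Request:
carry_out(motion=[[[0.009, 0, 0.012, 0, 0, 0, 0], [0.018, -0.001, 0.0245, 0, 0, 0, 0], [0.0255, -0.001, 0.0375, 0, 0, 0, 0], [0.032, -0.002, 0.051, 0, 0, 0, 0], [0.038, -0.002, 0.065, 0, 0, 0, 0]]])

```text
time_s: 3.38
position: [488.7, 94.8, 209.8]
tcp_rot: [-0.0, -0.014, 1.0, -0.0]
ft_force: [-0.3, -0.4, 2.4]
gripper_width: 0.3
```

```bash
python3 - <<'E'
from h import *
plan()
E
```

```text
t 3.375 pos [488.7  94.8 209.8] yawy 91.6 F [-0.3 -0.4  2.4] w 0.3 q [-0.68  0.16  0.4   2.04 -0.08  0.96  1.36]
```

Request:
carry_out(motion=[[[0.003, 0, 0.0135, 0, 0, 0, 0], [0.007, 0, 0.028, 0, 0, 0, 0], [0.0095, 0, 0.043, 0, 0, 0, 0], [0.011, 0, 0.056, 0, 0, 0, 0], [0.0115, 0, 0.0645, 0, 0, 0, 0]]])

```text
time_s: 4.0
position: [477.5, 94.5, 145.4]
tcp_rot: [-0.0, -0.014, 1.0, -0.0]
ft_force: [-0.2, 0.1, 0.8]
gripper_width: 0.3
```

Request:
carry_out(motion=[[[0, 0, 0.002, 0, 0, 0, 0], [0, 0, 0.004, 0, 0, 0, 0], [0, 0, 0.006, 0, 0, 0, 0]]])

```text
time_s: 4.38
position: [478.2, 94.7, 141.5]
tcp_rot: [0.0, -0.014, 1.0, 0.0]
ft_force: [-17.4, -4.1, 51.3]
gripper_width: -0.2
```

The lid is down: the force rose sharply at z=141. I'll back off, check it, and head for the dial.

Request:
carry_out(motion=[[[0, 0, -0.006, 0, 0, 0, 0], [0, 0, -0.05, 0, 0, 0, 0], [0, 0, -0.1, 0, 0, 0, 0.05], [-0.02, -0.03, -0.11, 0, 0, -5, 0.05], [-0.05, -0.07, -0.11, 0, 0, -12, 0.05]]])

```text
time_s: 5.0
position: [530.8, 26.4, 252.2]
tcp_rot: [0.002, -0.122, 0.993, 0.001]
ft_force: [-0.1, 1.0, 0.4]
gripper_width: 49.7
```

```bash
python3 - <<'E'
from h import *
snap('scene','s3')
plan((604,-88.4,235,116.3))
im=cv2.imread('pics/s3.png')[60:300,100:370];cv2.imwrite('pics/s3c.png',cv2.resize(im,None,fx=2.4,fy=2.4))
E
```

```text
t 5.05 pos [533.7  20.3 251.8] yawy 104.3 F [-0.9 -5.9 -1.2] w 49.9 q [-0.57  0.18  0.47  1.92 -0.09  1.06  1.76]
(604, -88.4, 235, 116.3) [-0.0412 -0.1226  0.0172] [ -0.1   0.2 -12. ]
```

View pics/s3c.png

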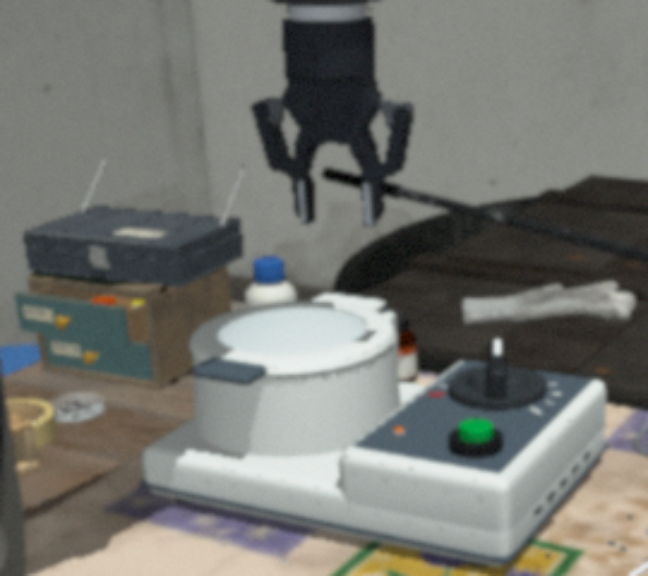

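The lid looks fully shut. Next I'll move above the dial, with the jaws across the bar.

Request:
carry_out(motion=[[[-0.014, -0.04, 0.005, 0, 0, -4, 0.05], [-0.028, -0.082, 0.01, 0, 0, -8, 0.05], [-0.041, -0.1225, 0.017, 0, 0, -12, 0.05], [-0.041, -0.1225, 0.017, 0, 0, -12, 0.05]]])

```text
time_s: 5.55
position: [598.9, -86.7, 232.8]
tcp_rot: [-0.0, -0.22, 0.975, -0.001]
ft_force: [-0.8, 0.3, 0.3]
gripper_width: 49.8
```

```bash
python3 - <<'E'
from h import *
snap('wrist','w2');snap('top','t2')
plan((604,-88.4,105,116.3))
E
```

```text
t 5.65 pos [598.3 -83.6 233.2] yawy 115.5 F [-0.2  0.2  0.1] w 49.8 q [-0.35  0.33  0.48  1.79 -0.17  1.06  2.21]
(604, -88.4, 105, 116.3) [-0.0032 -0.0068  0.1282] [ 0.  -0.  -0.8]
```

View pics/w2.png

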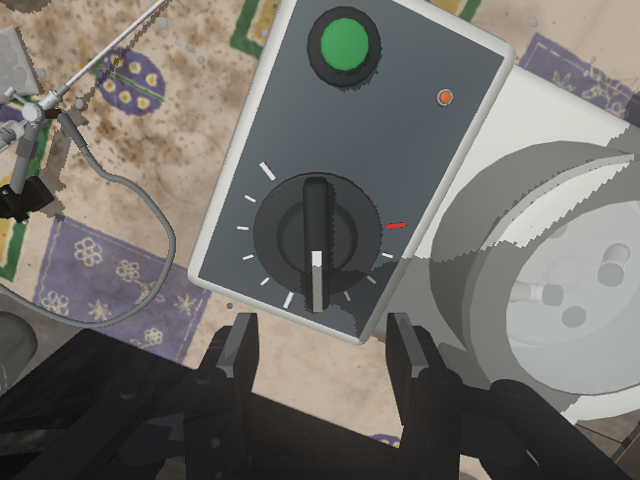

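The bar stands vertical in the wrist view, at columns 303–330 and rows 180–312, and the jaws straddle it. I'll check the axis position from this picture.

```bash
python3 - <<'E'
from h import *
z=load('w2')
g=cv2.cvtColor(z['im'],cv2.COLOR_RGB2GRAY)
print(plane(z,[(316.5,180),(317.5,312)],128).round(1), plane(z,[(316.5,180),(317.5,312)],128).mean(0))
print(plane(z,[(253,235),(382,232)],101).round(1),plane(z,[(253,235),(382,232)],101).mean(0))
for p in [(317,200),(317,230),(317,300)]:print(deep(z,[p]).round(1))
b=plane(z,[(316.5,190),(317.2,300)],128);d=b[1]-b[0];print(np.degrees(np.arctan2(d[1],d[0])))
tk=[(386,256),(375,283),(348,296),(249,257),(243,228),(250,198)]
hsv=cv2.cvtColor(z['im'],cv2.COLOR_RGB2HSV)
m=(hsv[...,0]>50)&(hsv[...,0]<80)&(hsv[...,1]>120);m[95:]=0;m[:,:300]=0;m[:,400:]=0
v,u=np.nonzero(m);print('btn',plane(z,[[u.mean(),v.mean()]],111))
E
```

```text
[[ 561.5 -108.4  128. ]
 [ 642.5  -69.5  128. ]] [601.97781554 -88.97241186 128.        ]
[[ 620.1 -130.9  101. ]
 [ 578.9  -49.6  101. ]] [599.51173543 -90.24770702 101.        ]
[[ 572.4 -102.9  128.9]]
[[590.  -94.6 128.2]]
[[634.3 -73.7 128.3]]
25.591730954562895
btn [[ 484.00030492 -127.09292636  111.        ]]
```

```bash
python3 - <<'E'
from h import *
plan((603,-88.7,107,116))
E
```

```text
t 5.65 pos [598.3 -83.6 233.2] yawy 115.5 F [-0.2  0.2  0.1] w 49.8 q [-0.35  0.33  0.48  1.79 -0.17  1.06  2.21]
(603, -88.7, 107, 116) [-0.0021 -0.0067  0.1262] [ 0.  -0.  -0.5]
```

Request:
carry_out(motion=[[[0, 0, 0, 0, 0, 0, 0.05], [0, 0, 0, 0, 0, 0, 0.05]]])

```text
time_s: 5.9
position: [598.3, -82.4, 233.6]
tcp_rot: [0.0, -0.222, 0.975, 0.0]
ft_force: [0.9, 0.7, 0.2]
gripper_width: 50.2
```

```bash
python3 - <<'E'
from h import *
plan((603,-88.7,150,116),(603,-88.7,107,116))
E
```

```text
t 5.9 pos [598.3 -82.4 233.6] yawy 115.7 F [0.9 0.7 0.2] w 50.2 q [-0.35  0.33  0.48  1.79 -0.17  1.06  2.21]
(603, -88.7, 150, 116) [-0.0015 -0.0077  0.0836] [ 0.   0.  -0.3]
(603, -88.7, 107, 116) [-0.0015 -0.0077  0.1266] [ 0.   0.  -0.3]
```

Request:
carry_out(motion=[[[-0.0015, -0.0077, 0.03, 0, 0, 0, 0.05], [-0.0015, -0.0077, 0.06, 0, 0, 0, 0.05], [-0.0015, -0.0077, 0.085, 0, 0, 0, 0.05], [-0.0015, -0.0077, 0.085, 0, 0, 0, 0.05]]])

```text
time_s: 6.4
position: [602.1, -89.0, 147.1]
tcp_rot: [-0.001, -0.222, 0.975, 0.0]
ft_force: [0.1, -0.8, 0.6]
gripper_width: 49.8
```

```bash
python3 - <<'E'
from h import *
plan((603,-88.7,107,116))
E
```

```text
t 6.4 pos [602.1 -89.  147.1] yawy 115.6 F [ 0.1 -0.8  0.6] w 49.8 q [-0.31  0.44  0.45  1.86 -0.24  0.9   2.27]
(603, -88.7, 107, 116) [-0.0011 -0.0002  0.0401] [ 0.1 -0.1 -0.4]
```

Request:
carry_out(motion=[[[-0.001, 0, 0.02, 0, 0, 0, 0.05], [-0.001, 0, 0.039, 0, 0, 0, 0.05], [-0.001, 0, 0.039, 0, 0, 0, 0.03], [-0.001, 0, 0.039, 0, 0, 0, 0.005], [-0.001, 0, 0.039, 0, 0, 0, 0.005]]], newtons=20)

```text
time_s: 7.02
position: [603.8, -88.9, 109.6]
tcp_rot: [-0.0, -0.222, 0.975, 0.0]
ft_force: [-2.7, 2.0, -1.8]
gripper_width: 15.4
```

```bash
python3 - <<'E'
from h import *
plan()
E
```

```text
t 7.025 pos [603.8 -88.9 109.6] yawy 115.6 F [-2.7  2.  -1.8] w 15.4 q [-0.29  0.49  0.43  1.88 -0.27  0.83  2.3 ]
```

The bar is gripped at 15.4 mm opening. I'll turn it clockwise by +72° about tool z.

Request:
carry_out(motion=[[[0, 0, 0, 0, 0, 8, 0.005], [0, 0, 0, 0, 0, 16, 0.005], [0, 0, 0, 0, 0, 24, 0.005], [0, 0, 0, 0, 0, 32, 0.005], [0, 0, 0, 0, 0, 40, 0.005]]])

```text
time_s: 7.65
position: [603.8, -89.1, 109.6]
tcp_rot: [-0.0, 0.128, 0.992, 0.0]
ft_force: [-2.4, 1.9, -3.2]
gripper_width: 15.6
```

```bash
python3 - <<'E'
from h import *
plan((603,-88.7,109,44.2))
print(manip.get_state()['wrist_torque'])
E
```

```text
t 7.65 pos [603.8 -89.1 109.6] yawy 75.3 F [-2.4  1.9 -3.2] w 15.6 q [-0.42  0.52  0.61  1.89 -0.39  0.85  1.71]
(603, -88.7, 109, 44.2) [0.0009 0.0002 0.0006] [ 0.  -0.  31.1]
[ 0.17383178  0.61716022 -0.00141403]
```

Request:
carry_out(motion=[[[0, 0, 0, 0, 0, 8, 0.005], [0, 0, 0, 0, 0, 16, 0.005], [0, 0, 0, 0, 0, 24, 0.005], [0, 0, 0, 0, 0, 31, 0.005], [0, 0, 0, 0, 0, 31, 0.005]]])

```text
time_s: 8.28
position: [603.7, -89.2, 109.6]
tcp_rot: [-0.0, 0.386, 0.923, -0.0]
ft_force: [-5.2, -0.5, 2.7]
gripper_width: 15.6
```

```bash
python3 - <<'E'
from h import *
plan((603,-88.7,109,44.2))
print(manip.get_state()['wrist_torque'])
E
```

```text
t 8.275 pos [603.7 -89.2 109.6] yawy 44.6 F [-5.2 -0.5  2.7] w 15.6 q [-0.51  0.57  0.75  1.89 -0.5   0.88  1.26]
(603, -88.7, 109, 44.2) [ 0.0009 -0.0001  0.0006] [-0.  -0.   0.4]
[ 0.01535904  1.18342625 -0.1351602 ]
```

Yaw is 44.6°. I'll release the bar, lift off and look.

Request:
carry_out(motion=[[[0, 0, 0, 0, 0, 0, 0.03], [0, 0, 0, 0, 0, 0, 0.045], [0, 0, -0.03, 0, 0, 0, 0.045], [0, 0, -0.08, 0, 0, 0, 0.045], [0, 0, -0.11, 0, 0, 0, 0.045]]])

```text
time_s: 8.9
position: [604.6, -89.7, 221.6]
tcp_rot: [0.001, 0.386, 0.923, 0.0]
ft_force: [0.0, 0.9, -0.6]
gripper_width: 45.2
```

Request:
carry_out(motion=[[[0, 0, 0, 0, 0, 0, 0.0], [0, 0, 0, 0, 0, 0, 0.0]]])

```text
time_s: 9.15
position: [603.8, -89.0, 218.9]
tcp_rot: [-0.0, 0.386, 0.923, 0.0]
ft_force: [0.1, 0.5, 0.9]
gripper_width: 8.9
```

```bash
python3 - <<'E'
from h import *
snap('wrist','w3')
plan((484.1,-127,150,44.2))
z=load('w3')
E
```

```text
t 9.2 pos [603.6 -89.1 218.5] yawy 44.6 F [-0.4  0.3 -0.1] w 1.9 q [-0.6   0.44  0.85  1.8  -0.38  1.07  1.17]
(484.1, -127, 150, 44.2) [ 0.0569 -0.1116  0.0686] [-0.  -0.   0.4]
```

View pics/w3.png

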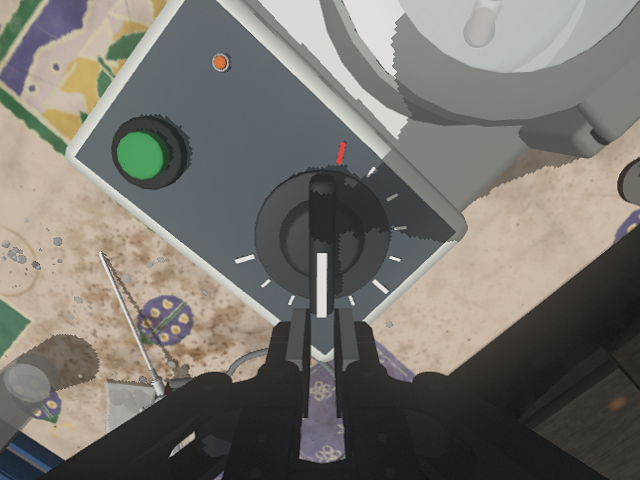

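The pointer is at row 313 by column 321, between tick 6 (350,300) and tick 8 (291,300), so it reads 7. Ticks 0 to 5 are visible, and 5 is the long one at (380,286). Next I'll check the lid angle from depth and move to the button.

```bash
python3 - <<'E'
from h import *
snap('top','t3'); z=load('t3')
b=load('w3');p=plane(b,[(321,290),(321,182)],128);d=p[0]-p[1];print('bar',np.degrees(np.arctan2(d[1],d[0])))
hsv=cv2.cvtColor(b['im'],cv2.COLOR_RGB2HSV)
m=(hsv[...,0]>50)&(hsv[...,0]<80)&(hsv[...,1]>120);m[200:]=0;m[:110]=0;m[:,:110]=0;m[:,200:]=0
v,u=np.nonzero(m);print('btn',plane(b,[[u.mean(),v.mean()]],111))
im=cv2.imread('pics/t3.png')[160:280,180:345];cv2.imwrite('pics/t3c.png',cv2.resize(im,None,fx=4.8,fy=4.8))
plan((484,-127.3,150,44.6))
E
```

```text
bar -45.3359753829954
btn [[ 484.17793744 -126.57262717  111.        ]]
t 9.25 pos [603.5 -89.2 218.4] yawy 44.6 F [ 0.6 -0.  -0.8] w -0.1 q [-0.6   0.44  0.85  1.8  -0.38  1.07  1.17]
(484, -127.3, 150, 44.6) [ 0.0568 -0.1118  0.0685] [-0.1 -0.   0. ]
```

View pics/t3c.png

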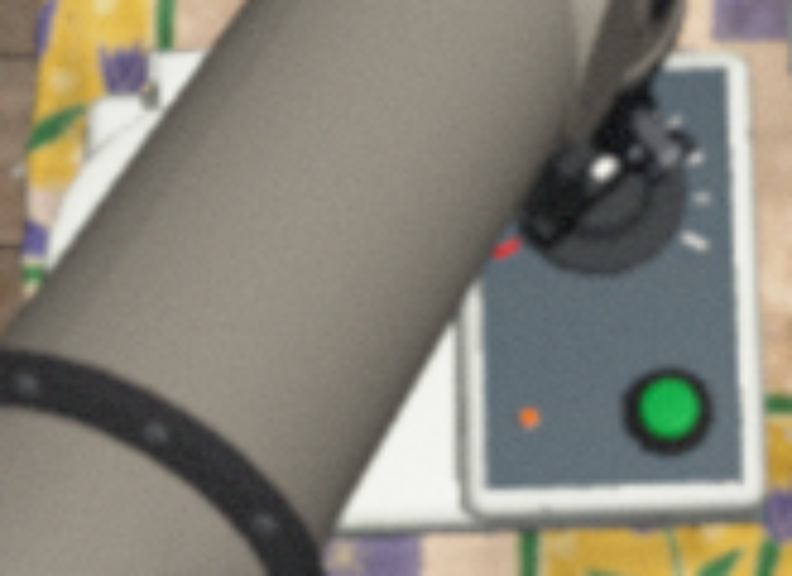

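The bar angle of -45.3° matches the 7 min position, expected at -45.8°. The arm hides the lid in this view. Moving over the button.

Request:
carry_out(motion=[[[0.015, -0.03, 0, 0, 0, 0, 0], [0.03, -0.06, 0.01, 0, 0, 0, 0], [0.045, -0.09, 0.03, 0, 0, 0, 0], [0.057, -0.112, 0.06, 0, 0, 0, 0], [0.057, -0.112, 0.068, 0, 0, 0, 0]]])

```text
time_s: 9.88
position: [481.6, -127.5, 149.6]
tcp_rot: [-0.002, 0.386, 0.922, -0.0]
ft_force: [0.0, -0.1, 0.7]
gripper_width: -0.5
```

Request:
carry_out(motion=[[[0, 0, 0, 0, 0, 0, 0], [0, 0, 0, 0, 0, 0, 0]]])

```text
time_s: 10.12
position: [485.1, -127.3, 151.7]
tcp_rot: [0.0, 0.386, 0.923, -0.0]
ft_force: [-0.5, 0.6, -0.1]
gripper_width: -0.3
```

```bash
python3 - <<'E'
from h import *
snap('scene','s4')
plan((484.1,-127,118,44.6),(484.1,-127,105,44.6))
im=cv2.imread('pics/s4.png')[60:300,100:370];cv2.imwrite('pics/s4c.png',cv2.resize(im,None,fx=2.4,fy=2.4))
E
```

```text
t 10.175 pos [ 485.  -127.3  151.8] yawy 44.6 F [ 0.6 -0.3 -0.9] w -0.5 q [-0.6   0.33  0.88  2.1  -0.34  0.85  1.26]
(484.1, -127, 118, 44.6) [ 0.0009 -0.0004  0.0338] [0.  0.1 0. ]
(484.1, -127, 105, 44.6) [ 0.0009 -0.0004  0.0468] [0.  0.1 0. ]
```

View pics/s4c.png

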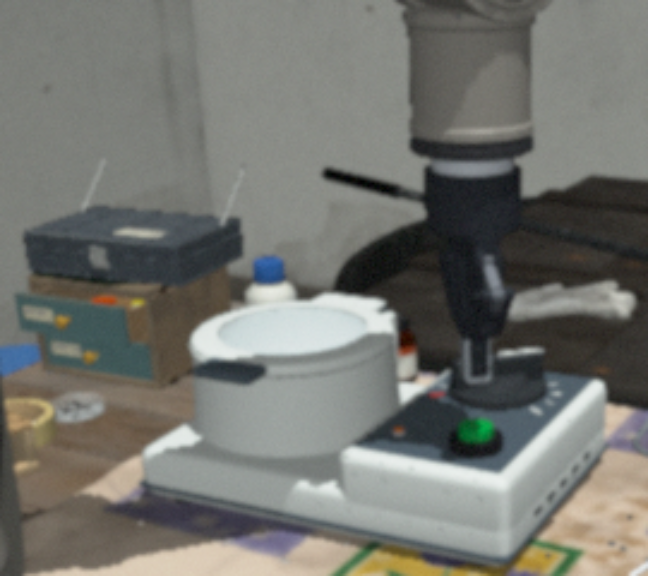

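The lid is shut and the tip is over the button. Pressing.

Request:
carry_out(motion=[[[0.001, 0, 0.025, 0, 0, 0, 0], [0.001, 0, 0.036, 0, 0, 0, 0], [0.001, 0, 0.042, 0, 0, 0, 0], [0.001, 0, 0.0455, 0, 0, 0, 0], [0.001, 0, 0.0475, 0, 0, 0, 0]]])

```text
time_s: 10.8
position: [483.8, -126.6, 105.1]
tcp_rot: [-0.0, 0.386, 0.923, 0.001]
ft_force: [-17.8, 7.8, 62.6]
gripper_width: 0.1
```

Request:
carry_out(motion=[[[0, 0, 0.001, 0, 0, 0, 0], [0, 0, 0.001, 0, 0, 0, 0]]])

```text
time_s: 11.05
position: [483.9, -126.7, 105.0]
tcp_rot: [-0.0, 0.386, 0.922, 0.001]
ft_force: [-20.8, 7.8, 63.3]
gripper_width: -0.2
```

The button bottomed out at z=105. Retracting, then the final checks.

Request:
carry_out(motion=[[[0, 0, -0.02, 0, 0, 0, 0], [0, 0, -0.06, 0, 0, 0, 0], [0, 0, -0.12, 0, 0, 0, 0], [0, 0, -0.18, 0, 0, 0, 0], [0, 0, -0.2, 0, 0, 0, 0]]])

```text
time_s: 11.68
position: [484.6, -127.3, 306.2]
tcp_rot: [0.002, 0.386, 0.922, 0.002]
ft_force: [0.4, -0.1, -0.2]
gripper_width: -0.5
```

```bash
python3 - <<'E'
from h import *
snap('wrist','w5');snap('scene','s5');snap('top','t5');plan()
a=load('t0')['im'].astype(int);b=load('t5')['im'].astype(int)
print('glass diff',np.abs(a-b)[215:320,405:470].mean())
im=cv2.imread('pics/s5.png')[150:390,120:500];cv2.imwrite('pics/s5c.png',cv2.resize(im,None,fx=2.1,fy=2.1))
E
```

```text
t 11.825 pos [ 484.  -126.5  303.7] yawy 44.6 F [-0.9 -0.3 -0.4] w -0.2 q [-0.82  0.08  1.02  1.94 -0.07  1.16  1.01]
glass diff 4.597167277167277
```

View pics/s5c.png

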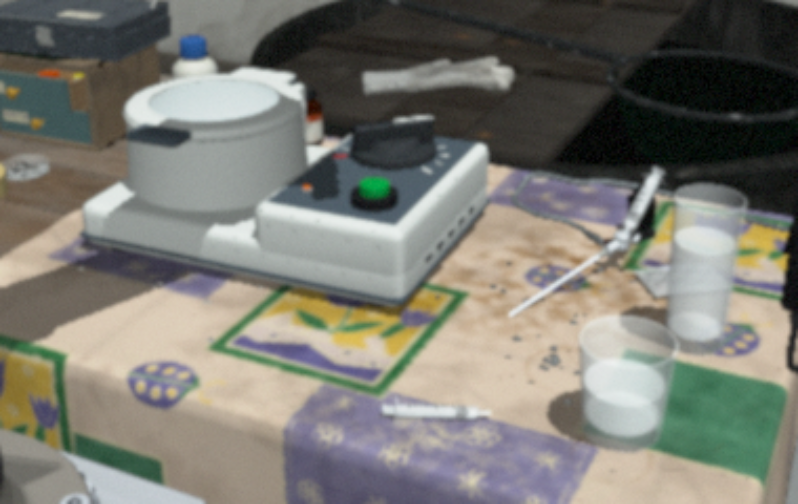

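View pics/w5.png

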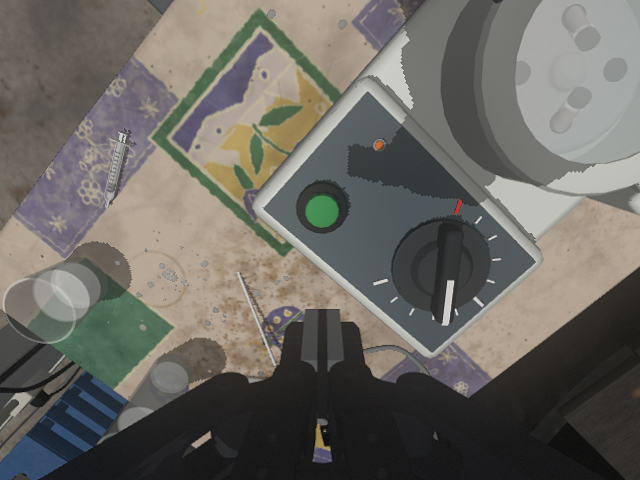

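The lid is shut, the pointer sits at 7 between ticks 6 and 8, the button is up, and both glasses are standing where they were. When I pressed the lid shut, the fingertip stopped at z=141.5 mm, against 141 mm for a shut tab. Handing in.

```bash
python3 - <<'E'
from h import *
print(manip.hand_in())
E
```

```text
the job is handed in; nothing more can be done
None
```

The job is handed in at about 12 s of the 64 s limit. The hand-in reports no verdict, so what follows rests on my own checks.

- **Lid:** I eased it down by the tab with closed fingers, at no more than about 0.6 rad/s. It stopped firmly with the fingertip at z = 141.5 mm, against 141 mm for a shut tab. The later pictures also show it shut. The arm hid the lid in the one overhead close-up I viewed after closing it, so I did not measure its final angle from depth.
- **Dial:** I gripped the bar at 4 minutes, turned it 71° clockwise (72° was the nominal) and let go. The released bar measured -45.3°, against about -45.8° expected for 7 minutes. The pointer sits between ticks 6 and 8.
- **Start button:** I pressed it until it bottomed out at z = 105 mm, 7 mm below its rest height, then retracted. In the last pictures it looks up again.
- **Tall glass and beaker:** Both look untouched and upright in the last pictures. I compared them with the start only by an image difference, which came out small, and did not measure their positions.
- **Forces:** The fingertip peaked at about 51 N on the lid and 63 N on the button, under the 120 N wrist limit. I took the 40 N limit to cover only the arm and gripper body, not the fingers. At the end the arm was clear of everything, with the tool at z of about 304 mm.

No check failed. The dial-axis estimates from the two cameras differed by 2 to 5 mm, which did not affect the grip.

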